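# Set the torque driver and hold it ready at the inclined jar

## Robot

A 6-joint arm with a two-finger parallel gripper is mounted at the origin on a cart in front of the work surface, level with it; the furniture and walls round the work are solid. World frame = base frame: x ahead of the robot, y to its left, z up, the work surface at z = 0. Lengths are in m, angles in rad, forces in N, time in s.
With the tool pointing down it reaches from about 0.375 to 0.925 m from the base axis. Payload 5.7 kg.
Tool frame: the origin (TCP) lies midway between the tips of the shut fingers; the grasp point (between the pads) lies manip.grip_depth behind it (manip.grip_depth is the distance from the TCP to the grasp point, in m); z points along the fingers, y is the line along which they close (so a half turn about z gives the same grasp; the last joint's range is limited). The gripper opens to 88 mm and grips with 3 to 60 N. Pads are 20 mm wide; open, the fingers measure 115 mm over their backs; the gripper's body (75 mm by 178 mm) begins 61 mm behind the grasp point.
Start: joints at [-1.455, 0.359, 1.51, -0, 1.272, -0.115], TCP at [0.137, -0.584, 0.223] pointing down, gripper open.
Joint ranges: [-2.97, 2.97], [-1.01, 2.36], [0.21, 2.38], [-0.96, 4.11], [0.2, 2.71], [-2.98, 2.98]. Speed limits (rad/s): [2.39, 2.39, 3.14, 3.14, 3.14, 3.14].

## Interface

Orientations are given as [roll, pitch, yaw] about the fixed x, y, z axes, in that order (R = Rz(yaw) Ry(pitch) Rx(roll)).
In Python, from rig import manip, get_image, calibration gives the robot as it stands.
- The arm moves only by the tool send_rows, never from a script. Its argument "plan" is a list of rows, each a list of 2 entries, a list of its own where there are three numbers: the shift along the tool's x, y, z in m, then the turn about the tool's z in degrees. A call has exactly 5 rows; each row shifts and turns the commanded pose from where the row before left it, along the tool's axes as they then stand; what a row does not reach is not made up. A row lasts 1/10 s, in which the tool goes at most 50 mm and 8.59 degrees, less where a joint would pass 70% of its speed; a pose out of reach is approached as far as the arm can. A call with a gripper value outside its range is refused whole. "gripper" is the closure, from 0 (fully open) to 1 (shut), set as the call begins (left out, the last holds). The fingers move at their own pace and stop on an object; "grip_force" is the grip in N (left out, the last holds). Time passes only in rows, so rows that do not move let the fingers close, or fill a call up. It gives the time, the measured TCP pose, the force, the opening and the grip force at its end, in the units of the state.
- manip.state(): the state, without advancing time (a new reading comes with each control period).
- get_image(name): name is "side" or "top"; returns the picture (480x640x3 uint8, red, green, blue); there is no depth.
- calibration(name): a dict with "K" (3x3 intrinsics, pixels), "origin" and "attitude" of the camera in the world. Camera axes: x right, y up, looking along -z (the intrinsics and any distortion apply to the point x, -y, -z); pixel columns grow to the right and rows downward; lengths in m; the calibration is good to about 2 mm. A picture is of the moment at which its call begins. calibration takes no time and is no camera call.
- manip.finish_job(): hands the job in; it is judged then, once.
The state is a dict: "clock": time; "qpos": joint angles; "qd": joint speeds; "joint_efforts": joint torques, N m; "tcp_pos": TCP position; "tcp_rot": TCP orientation; "contact_force": force on the tool from outside, world axes, zero at the start; "ft_torque": the same for the moment, N m; "gripper_width": finger opening in m; "grip_force": force on a finger pad.
Only numpy, scipy, OpenCV 4.12 (cv2) and the standard library are available. Lean on these libraries where they do the work, as an engineer would, in place of code of your own. Each camera call takes 0.05 s, during which the arm holds its last target. There are 200 camera calls.

## Task

Get the torque driver ready to tighten the lid of the jar in the inclined clamp. While the driver still stands in its grey stand, turn the knurled sleeve on its top so that the red pointer clicks in at 4, the orange mark; then draw the driver out by its blue handle, lean it over into line with the jar's leaning axis, and hold its square tip pointing at the middle of the brass socket, a finger's breadth or two (about 2 to 3 cm) short of it, touching nothing. Finish while still holding it there, steady, with the sleeve still at 4; do not bump the clamp or disturb the things standing around.

Things in the scene. Friction and masses are not known exactly. Their poses are not given: they have to be found in the camera images.
- driver: Loose torque driver, 0.25-0.4 kg, upright in the stand. z: its axis, tip to top; origin at the tip's end. Along z (mm): steel tip 12x12 to 18, steel barrel 26x26 to 75, round flange d42 75-84 (rests on the stand), blue handle 46x46 82-135 (flats face its x and y), knurled sleeve d31 136.5-161, red pointer strip to 162; centre of mass at 90. Its x, y start parallel to the stand's.
- driver_tip (a point): The end of the driver's square tip = the driver's origin.
- driver_grip (a point): Point on the driver's axis at z = 112 mm, the middle of the blue handle: take it here across two opposite flat sides (46 mm wide), fingers along the driver's axis; the sleeve above it is narrower (31 mm).
- sleeve (a joint): Turn of the knurled sleeve, 0 to 2.1 rad, growing anticlockwise seen from above; starts in 0 to 0.8. Setting n (0-6) is at 0.35*n: 4 is 1.4 rad, where the pointer points along the driver's -x. Detents hold it within 0.04 of each setting; 0.1 N m turns it. Marks on the handle's top face: white, but 4 a larger orange one. The driver's square barrel has 0.06 rad of turning play in the stand.
- sleeve_mid (a point): Middle of the knurled grey metal sleeve (d31 mm, 24.5 mm high) on the driver's axis, 12.5 mm below the sleeve's top. The wider blue handle begins 13.5 mm below this point: fingertips that turn the sleeve must stop above that.
- stand: Grey fixed stand: block 76x76x80 mm high on a dark foot plate 104x104x10 mm, with a square upright hole 27.5x27.5 mm right through it that holds the driver's barrel. Origin at the middle of its underside on the table, z up. The barrel is 75 mm deep in the hole; the driver comes out straight up.
- stand_mouth (a point): Centre of the hole's mouth, on the stand's top, 80 mm above the table.
- jar_clamp: Fixed jar clamp: dark base plate 150x116x12 mm with a green cradle that holds an amber jar leaning 0.6 rad (34 degrees) from vertical towards the clamp's own -x side (roughly to the robot). Origin at the middle of the underside of its base plate, on the table.
- chuck: Round grey metal cap chuck (73 mm diameter) on the lid of the leaning jar, with a brass square boss 34x34x14 mm in its middle that has a 13.5 mm square socket, 12 mm deep. Fixed to the clamp, 131 mm above the table. Origin at the centre of the socket's mouth; its z axis is the jar's axis and points out of the socket, up and towards the robot. The driver, held ready, has its own z axis along this z axis.
- wick_tin: Bystander: round metal tin, 68 mm diameter, 36 mm high, loose. Origin at the middle of its underside.
- pink_cap: Bystander: pink screw cap, 48 mm diameter, 24 mm high, loose. Origin at the middle of its underside.
- loose_jar: Bystander: amber glass jar with black lid, 68 mm diameter, 78 mm high, loose. Origin at the middle of its underside.
Mind the look-alikes: they are no part of the job. Of the things like the driver, leave any that is turquoise; of the rest the larger one is meant.

How it is judged:
On the way, in this order (a step that is already met when the one before it is completed fails the run):
1. the sleeve is set at 4 while the driver stands in the stand (value of joint sleeve between 1.28 and 1.52 rad and z of driver_tip in the frame of stand below 0.02 m and horizontal distance between driver_tip and stand below 0.006 m), for 0.2 s.
2. the driver is drawn clear of the stand, the sleeve still at 4 (value of joint sleeve between 1.25 and 1.55 rad and height (world z) of driver_tip above 0.083 m and contact force between driver and stand below 0.1 N and contact force between driver and the fingers above 1 N), for 0.1 s.
At the end, for the whole second after the job is handed in: Held by the fingers alone, at rest, touching neither clamp nor stand; axis within 0.15 rad of the jar's axis, tip 6 to 50 mm in front of the socket's mouth and within 15 mm of its axis in the chuck's x and y; sleeve within 0.15 rad of setting 4 (value of joint sleeve between 1.25 and 1.55 rad and angle between the z axis of driver and the z axis of chuck, either way round below 0.15 rad and z of driver_grip in the frame of chuck above 0.1 m and z of driver_tip in the frame of chuck between 0.006 and 0.05 m and x of driver_tip in the frame of chuck between -0.015 and 0.015 m and y of driver_tip in the frame of chuck between -0.015 and 0.015 m and height (world z) of driver_tip above 0.12 m and contact force between driver and the fingers above 1 N and contact force between driver and jar_clamp below 0.1 N and contact force between driver and stand below 0.1 N and linear speed of driver below 0.03 m/s and angular speed of driver below 0.2 rad/s); the arm keeps its last pose, push and grip.
It fails at once if the clamp is bumped (more than 8 N) by the driver, the arm or the fingers (contact force between any of driver, the arm, the fingers and jar_clamp above 8 N).
It fails at once if a bystander is disturbed (moved more than 20 mm) (distance of any of wick_tin, pink_cap, loose_jar from where it was at the start of the episode above 0.02 m).
It also fails if it takes over 58 s, if anything falls off the work surface, if the arm or the gripper's body presses on something with over 40 N, if the wrist force passes 120 N, or if a joint passes its speed limit or range.

## Working session

There is one attempt and no reset: what is moved stays moved. The work goes in short steps, Python scripts to look and compute and a tool call to move; the robot and the scene stay as the last step left them, time stands still between calls to the robot, and variables do not carry over. Pictures are saved under pics/ and viewed, at most 10 in all, crops included, and the job is handed in when it is done.

Besides the shell and the picture viewer there is one more tool, called after "Emit:" in YAML: its name, and indented under it one key for each argument. send_rows: Moves the arm, as the interface text tells. Its arguments: {"type":"object","properties":{"plan":{"type":"array","items":{"type":"array"}},"gripper":{"type":"number"},"grip_force":{"type":"number"}},"required":["plan"]}

```bash
ls; mkdir -p pics; python3 - <<'E'
from rig import manip,get_image,calibration
import cv2
for n in("side","top"):
    cv2.imwrite(f"pics/{n}0.png",get_image(n)[:,:,::-1]); c=calibration(n); print(n,c)
print(manip.state(),manip.grip_depth)
E
```

```text
pics
side {'K': array([[476.7780188 ,   0.        , 314.00768924],
       [  0.        , 476.7780188 , 238.37761305],
       [  0.        ,   0.        ,   1.        ]]), 'origin': array([0.2527194 , 0.56776426, 0.75520941]), 'attitude': array([ 0.81755521,  0.01602004, -2.63700453])}
top {'K': array([[518.50730357,   0.        , 317.35217991],
       [  0.        , 518.50730357, 232.78622177],
       [  0.        ,   0.        ,   1.        ]]), 'origin': array([ 0.41732508, -0.04080259,  1.20000728]), 'attitude': array([ 0.17289394,  0.03194763, -1.5762768 ])}
{'clock': 0.1, 'qpos': array([-1.45512782e+00,  3.59434417e-01,  1.51132144e+00, -2.70309486e-05,
        1.27250934e+00, -1.15101006e-01]), 'qd': array([ 0.00070727, -0.00034895, -0.00137582, -0.00092571,  0.00079943,
       -0.00041018]), 'joint_efforts': array([-7.66664907e-04, -5.16359210e+01, -2.71407133e+01,  6.74916431e-02,
        2.77134287e-02, -3.03644129e-05]), 'tcp_pos': array([ 0.13714532, -0.58347031,  0.22189385]), 'tcp_rot': array([-3.13992820e+00, -1.66434224e-04,  2.30777344e-01]), 'contact_force': array([-0.32865885,  0.43605626, -0.08501646]), 'ft_torque': array([-0.01020735,  0.00691588, -0.04101567]), 'grip_force': 0.0, 'gripper_width': 0.08805336632281395} 0.0187
```

View pics/side0.png

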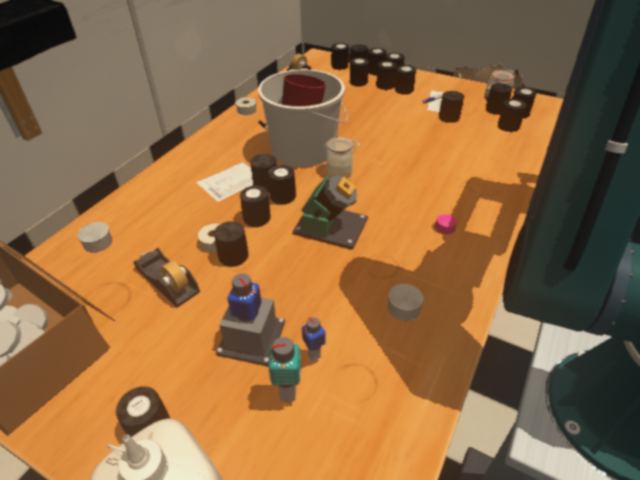

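View pics/top0.png

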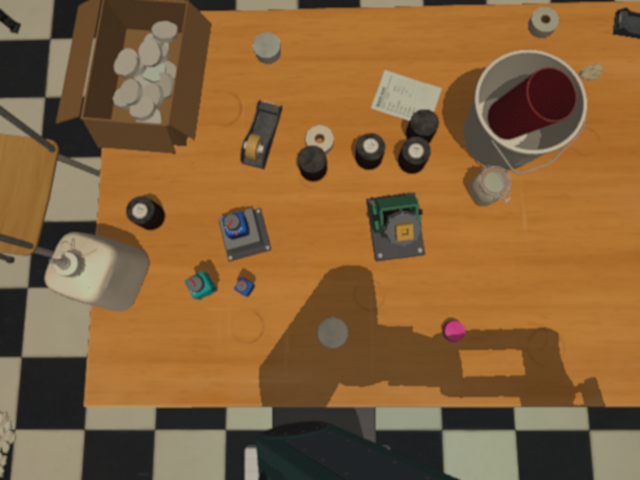

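Side view: the target driver (blue, in its stand) is at (243,300), the turquoise look-alike at (285,365), the small blue one at (314,338), and the clamp with the brass boss at (346,187). In the top view the driver is at (235,225) and the boss at (405,232).

```bash
cat > h.py <<'E'
import numpy as np,cv2
from scipy.spatial.transform import Rotation as R
from rig import manip,get_image,calibration
C={n:calibration(n) for n in("side","top")}
def ray(n,p):
    c=C[n];u=np.linalg.inv(c["K"])@[p[0],p[1],1.]
    d=R.from_euler("xyz",c["attitude"]).apply([u[0],-u[1],-1]);return c["origin"],d/np.linalg.norm(d)
def proj(n,P):
    c=C[n];q=R.from_euler("xyz",c["attitude"]).inv().apply(np.atleast_2d(P)-c["origin"])
    u=np.c_[q[:,0],-q[:,1],-q[:,2]]@c["K"].T;return u[:,:2]/u[:,2:]
def plane(n,p,z):
    o,d=ray(n,p);return o+d*(z-o[2])/d[2]
def tri(ps,pt):
    o1,d1=ray("side",ps);o2,d2=ray("top",pt)
    s=np.linalg.lstsq(np.c_[d1,-d2],o2-o1,rcond=None)[0];a=o1+s[0]*d1;b=o2+s[1]*d2
    return (a+b)/2,np.linalg.norm(a-b)
def crop(n,x,y,w,h,k,f,img=None):
    i=get_image(n) if img is None else img
    cv2.imwrite(f,cv2.resize(i[y:y+h,x:x+w],None,fx=k,fy=k,interpolation=cv2.INTER_CUBIC)[:,:,::-1])
E
python3 - <<'E'
from h import *
s=cv2.imread("pics/side0.png");t=cv2.imread("pics/top0.png")
k=lambda i,x,y,w,h:cv2.resize(i[y:y+h,x:x+w],(400,300) ,interpolation=cv2.INTER_CUBIC)
a=np.vstack([np.hstack([k(s,205,268,100,75+0),k(s,290,170,100,75)]),np.hstack([k(t,195,195,100,75),k(t,350,190,100,75)])])
cv2.imwrite("pics/crops0.png",a)
E
```

```text
(no output)
```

View pics/crops0.png

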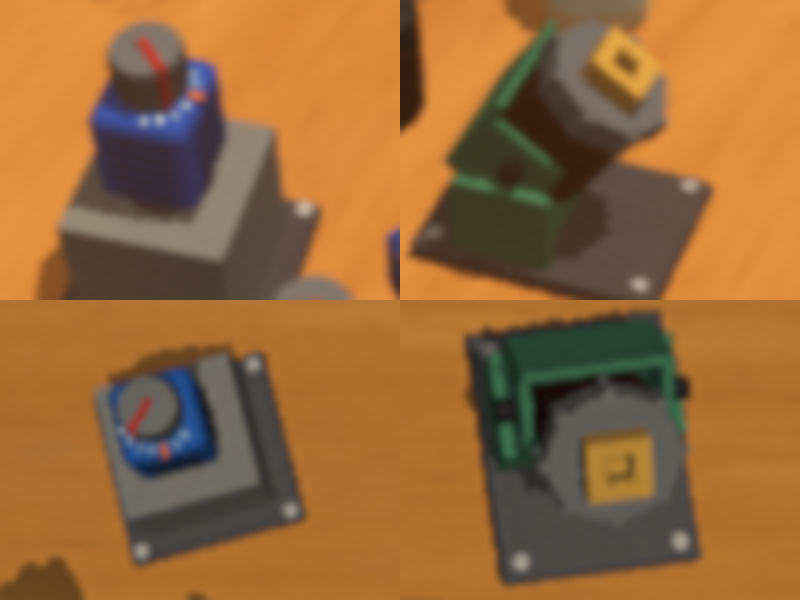

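The crops (4x) show the pointer near mark 1 or below and the orange mark on the robot's side of the handle. They also show the foot-plate screws, and the brass socket at about side (345,186) and top (405,231).

```bash
python3 - <<'E'
from h import *
np.set_printoptions(precision=4,suppress=True)
f=lambda x0,y0,a:[(a[0]+.5)/4-.5+x0,(a[1]+.5)/4-.5+y0]
sl=lambda u,v:f(205,268,(u,v)); sr=lambda u,v:f(290,170,(u-400,v)); tl=lambda u,v:f(195,195,(u,v-300)); tr=lambda u,v:f(350,190,(u-400,v-300))
print("sleeve top",tri(sl(147,45),tl(149,404)))
print("socket",tri(sr(627,63),tr(621,467)))
print("stand screws side/top")
st=[plane("top",tl(*p),.01) for p in((254,363),(291,510),(141,551))]; print(st[0],st[1],st[2])
for a,b in((st[1],st[0]),(st[1],st[2])): d=b-a; print(np.linalg.norm(d),np.degrees(np.arctan2(d[1],d[0])))
print("stand centre",(st[0]+st[2])/2, "side screw", plane("side",sl(304,208),.01), tri(sl(304,208),tl(291,510)))
ct=[plane("top",tr(*p),.012) for p in((490,345),(680,541),(520,562))]
cs=[plane("side",sr(*p),.012) for p in((433,232),(690,185),(640,284))]
for c in ct,cs: print("clamp",*c)
for c in ct: pass
d=ct[2]-ct[1];print(np.linalg.norm(d),np.degrees(np.arctan2(d[1],d[0])))
d=ct[0]-ct[2];print(np.linalg.norm(d),np.degrees(np.arctan2(d[1],d[0])))
d=cs[2]-cs[1];print(np.linalg.norm(d),np.degrees(np.arctan2(d[1],d[0])))
print("pointer tip/inner top, orange",plane("top",tl(130,431),.165),plane("top",tl(165,452),.14))
s=cv2.imread("pics/side0.png").astype(int);t=cv2.imread("pics/top0.png").astype(int)
for n,i,w in(("side",s,(205,268,305,343)),("top",t,(195,195,295,270))):
    b,g,r=[i[:,:,k] for k in range(3)]
    m=(r>110)&(g<70)&(b<70)
    y,x=np.nonzero(m[w[1]:w[3],w[0]:w[2]]);print(n,"red",len(x),x.mean()+w[0] if len(x) else 0,y.mean()+w[1] if len(x) else 0)
for n,i,w in(("side",s,(330,170,365,205)),("top",t,(385,215,425,250))):
    b,g,r=[i[:,:,k] for k in range(3)]
    m=(r>150)&(g>110)&(b<110)
    y,x=np.nonzero(m[w[1]:w[3],w[0]:w[2]]);print(n,"brass",len(x),x.mean()+w[0],y.mean()+w[1])
E
```

```text
sleeve top (array([0.6245, 0.1655, 0.1665]), np.float64(0.0016766327925034944))
socket (array([ 0.6041, -0.1906,  0.1304]), np.float64(0.0025425051696757006))
stand screws side/top
[0.6806 0.1355 0.01  ] [0.5929 0.1126 0.01  ] [0.5697 0.1998 0.01  ]
0.09069200776254525 14.60105660974105
0.09024117059470373 104.88791026661043
stand centre [0.6252 0.1677 0.01  ] side screw [0.5934 0.1094 0.01  ] (array([0.5919, 0.112 , 0.014 ]), np.float64(0.0007722095456732872))
clamp [ 0.6996 -0.1328  0.012 ] [ 0.5826 -0.239   0.012 ] [ 0.5713 -0.147   0.012 ]
clamp [ 0.6975 -0.1349  0.012 ] [ 0.5827 -0.2433  0.012 ] [ 0.5715 -0.1517  0.012 ]
0.0926595723753812 96.98880203363294
0.12905852882664218 6.308671519839804
0.09232452335959014 96.92273779269578
pointer tip/inner top, orange [0.6116 0.1756 0.165 ] [0.6049 0.1622 0.14  ]
side red 9 241.88888888888889 290.77777777777777
top red 15 229.2 223.73333333333335
side brass 579 354.72884283246975 185.02245250431778
top brass 241 408.29460580912865 230.70954356846474
```

Emit:
send_rows:
  plan:
    - [[0.0323,-0.0309,-0.002],0]
    - [[0.0323,-0.0309,-0.002],0]
    - [[0.0323,-0.0309,-0.002],0]
    - [[0.0323,-0.0309,-0.002],0]
    - [[0.0323,-0.0309,-0.002],0]
  gripper: 0

```text
clock: 0.6
tcp_pos: [0.2596, -0.3949, 0.2324]
tcp_rot: [-3.141, -0.0, 0.23]
contact_force: [0.3, 0.5, -0.1]
gripper_width: 0.0878
grip_force: 0.0
```

Emit:
send_rows:
  plan:
    - [[0.0323,-0.0309,-0.002],0]
    - [[0.0323,-0.0309,-0.002],0]
    - [[0.0323,-0.0309,-0.002],0]
    - [[0.0323,-0.0309,-0.002],0]
    - [[0.0323,-0.0309,-0.002],0]

```text
clock: 1.1
tcp_pos: [0.3814, -0.2076, 0.2427]
tcp_rot: [-3.141, 0.0, 0.231]
contact_force: [0.2, -0.7, 0.4]
gripper_width: 0.0879
grip_force: 0.0
```

Emit:
send_rows:
  plan:
    - [[0.0323,-0.0309,0],0]
    - [[0.0323,-0.0309,0],0]
    - [[0.0323,-0.0309,0],0]
    - [[0.0323,-0.0309,0],0]
    - [[0.0323,-0.0309,0],0]

```text
clock: 1.6
tcp_pos: [0.5033, -0.0202, 0.2425]
tcp_rot: [-3.142, 0.0, 0.231]
contact_force: [0.3, -1.2, -0.8]
gripper_width: 0.0877
grip_force: 0.0
```

Emit:
send_rows:
  plan:
    - [[0.0323,-0.0309,0],0]
    - [[0.0323,-0.0309,0],0]
    - [[0.0323,-0.0309,0],0]
    - [[0.0323,-0.0309,0],0]
    - [[0,0,0],0]

```text
clock: 2.1
tcp_pos: [0.6027, 0.1322, 0.242]
tcp_rot: [-3.14, -0.002, 0.235]
contact_force: [-0.5, -0.5, -0.6]
gripper_width: 0.0877
grip_force: 0.0
```

Emit:
send_rows:
  plan:
    - [[0.0295,-0.0283,0],0]
    - [[0,0,0.03],0]
    - [[0,0,0.012],0]
    - [[0,0,0],0]
    - [[0,0,0],0]

```text
clock: 2.6
tcp_pos: [0.6219, 0.1611, 0.2007]
tcp_rot: [3.142, 0.001, 0.23]
contact_force: [0.8, -0.0, 0.2]
gripper_width: 0.088
grip_force: 0.0
```

```bash
python3 - <<'E'
from h import *
i=get_image("side");t=get_image("top")
a=np.hstack([cv2.resize(x[y:y+100,u:u+100],(400,400),interpolation=cv2.INTER_CUBIC) for x,u,y in((i,195,240),(t,185,175))])
cv2.imwrite("pics/hov.png",a[:,:,::-1])
print(manip.state()["tcp_pos"])
E
```

```text
[0.62300615 0.16144083 0.20191443]
```

View pics/hov.png

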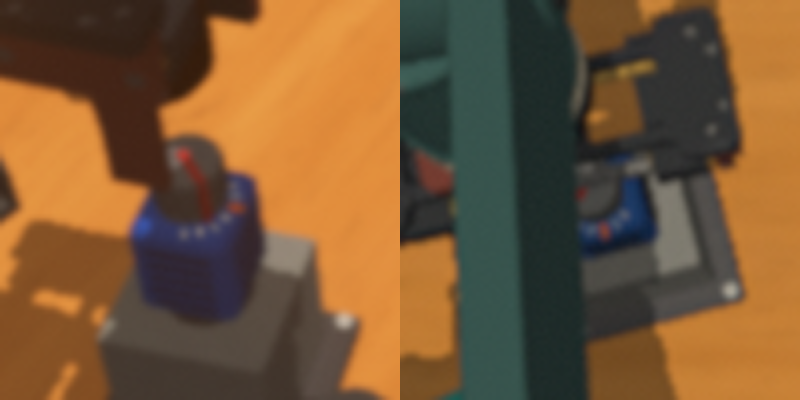

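Left crop (side view): the pointer strip meets the handle near crop (207,213), the orange mark is at (238,207), and the white dots for 3 to 0 are at (225,218), (213,226), (199,232) and (184,233). The gripper is above the sleeve and clear of it.

```bash
python3 - <<'E'
from h import *
c=np.array([.6248,.1662])
for nm,p,z in(("ptr",(207,215),.143),("ptrtop",(200,175),.166),("or",(238,207),.14),("3",(225,218),.14),("2",(213,226),.14),("1",(199,232),.14),("0",(184,233),.14)):
    P=plane("side",[(p[0]+.5)/4-.5+195,(p[1]+.5)/4-.5+240],z);d=P[:2]-c
    print(nm,P.round(4),np.linalg.norm(d).round(4),np.degrees(np.arctan2(d[1],d[0]))%360)
E
```

```text
ptr [0.612  0.1721 0.143 ] 0.014 155.37232426778476
ptrtop [0.6134 0.1706 0.166 ] 0.0122 159.03157979781562
or [0.6047 0.1603 0.14  ] 0.0209 196.4506755332723
3 [0.6062 0.1679 0.14  ] 0.0187 174.82204167755546
2 [0.6081 0.1739 0.14  ] 0.0184 155.26969480772655
1 [0.6114 0.1793 0.14  ] 0.0187 135.4979826744755
0 [0.6167 0.1827 0.14  ] 0.0184 116.18429851961864
```

Emit:
send_rows:
  plan:
    - [[0.003,-0.0042,0.012],0]
    - [[0,0,0.015],0]
    - [[0,0,0.015],0]
    - [[0,0,0.014],0]
    - [[0,0,0],0]

```text
clock: 3.2
tcp_pos: [0.623, 0.1667, 0.1424]
tcp_rot: [-3.141, 0.004, 0.231]
contact_force: [0.1, 0.1, -0.6]
gripper_width: 0.0881
grip_force: 0.0
```

Emit:
send_rows:
  plan:
    - [[0,0,0],0]
    - [[0,0,0],0]
    - [[0,0,0],0]
    - [[0,0,0],0]
    - [[0,0,0],0]
  gripper: 1
  grip_force: 25

```text
clock: 3.7
tcp_pos: [0.6248, 0.167, 0.1451]
tcp_rot: [-3.142, -0.001, 0.231]
contact_force: [-0.1, 0.5, 0.6]
gripper_width: 0.0515
grip_force: 0.0
```

Emit:
send_rows:
  plan:
    - [[0,0,0],0]
    - [[0,0,0],0]
    - [[0,0,0],0]
    - [[0,0,0],0]
    - [[0,0,0],0]

```text
clock: 4.2
tcp_pos: [0.6246, 0.1671, 0.1447]
tcp_rot: [-3.141, -0.0, 0.231]
contact_force: [-0.5, 1.2, 0.2]
gripper_width: 0.0303
grip_force: 25.0
```

Emit:
send_rows:
  plan:
    - [[0,0,0],-8]
    - [[0,0,0],-8]
    - [[0,0,0],-8]
    - [[0,0,0],-8]
    - [[0,0,0],-8]

```text
clock: 4.7
tcp_pos: [0.6248, 0.1669, 0.1447]
tcp_rot: [3.141, -0.0, 0.935]
contact_force: [0.8, 1.2, -1.8]
gripper_width: 0.0302
grip_force: 25.0
```

Emit:
send_rows:
  plan:
    - [[0,0,0],-2]
    - [[0,0,0],0]
    - [[0,0,0],0]
    - [[0,0,0],0]
    - [[0,0,0],0]

```text
clock: 5.2
tcp_pos: [0.6247, 0.1669, 0.1447]
tcp_rot: [3.141, -0.0, 0.963]
contact_force: [1.9, -0.2, -1.4]
gripper_width: 0.0307
grip_force: 25.0
```

```bash
python3 - <<'E'
from h import *
i=get_image("side");t=get_image("top")
a=np.hstack([cv2.resize(x[y:y+100,u:u+100],(400,400),interpolation=cv2.INTER_CUBIC) for x,u,y in((i,195,240),(t,185,175))])
cv2.imwrite("pics/turn.png",a[:,:,::-1])
print(manip.state()["tcp_rot"],manip.state()["ft_torque"])
E
```

```text
[ 3.14151501e+00 -1.44402760e-04  9.63520506e-01] [-0.05405458 -0.31802108  0.04339325]
```

View pics/turn.png

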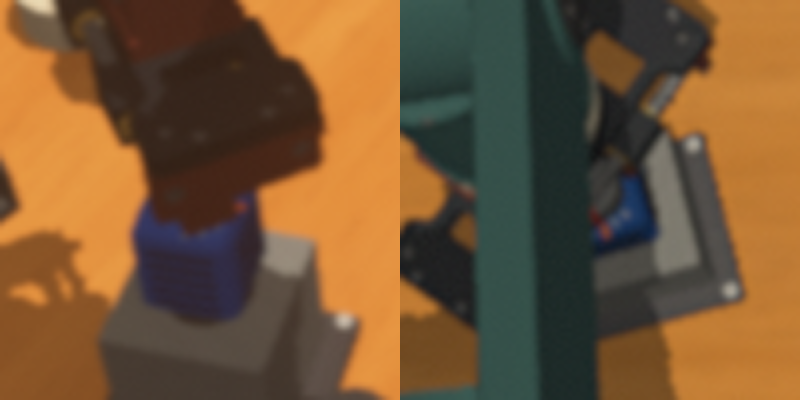

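The turn is done. Red and orange look lined up in the right (top) crop at (600,215) and (605,232), though the finger hides the pointer in the side view. I'll release, rise and look.

Emit:
send_rows:
  plan:
    - [[0,0,0],0]
    - [[0,0,0],0]
    - [[0,0,0],0]
    - [[0,0,0],0]
    - [[0,0,0],0]
  gripper: 0

```text
clock: 5.8
tcp_pos: [0.6244, 0.167, 0.1447]
tcp_rot: [-3.141, 0.0, 0.964]
contact_force: [0.2, 0.4, -0.8]
gripper_width: 0.0669
grip_force: 0.0
```

Emit:
send_rows:
  plan:
    - [[0,0,0],0]
    - [[0,0,0],0]
    - [[0,0,-0.015],0]
    - [[0,0,-0.025],0]
    - [[0,0,-0.025],8]

```text
clock: 6.3
tcp_pos: [0.6244, 0.1669, 0.2111]
tcp_rot: [-3.141, 0.0, 0.823]
contact_force: [0.6, 0.1, 0.2]
gripper_width: 0.0881
grip_force: 0.0
```

Emit:
send_rows:
  plan:
    - [[0,0,0],8.2]
    - [[0,0,0],8.2]
    - [[0,0,0],8.2]
    - [[0,0,0],8]
    - [[0,0,0],0]

```text
clock: 6.8
tcp_pos: [0.6249, 0.167, 0.2109]
tcp_rot: [-3.142, -0.001, 0.254]
contact_force: [0.1, 0.2, 0.2]
gripper_width: 0.0876
grip_force: 0.0
```

```bash
python3 - <<'E'
from h import *
i=get_image("side");t=get_image("top")
a=np.hstack([cv2.resize(x[y:y+100,u:u+100],(400,400),interpolation=cv2.INTER_CUBIC) for x,u,y in((i,195,240),(t,185,175))])
cv2.imwrite("pics/turn2.png",a[:,:,::-1])
print(manip.state()["tcp_pos"],manip.state()["tcp_rot"],manip.state()["gripper_width"])
E
```

```text
[0.62479774 0.16698542 0.21053099] [-3.14156291e+00 -8.91255239e-04  2.58998111e-01] 0.08773036870258831
```

View pics/turn2.png

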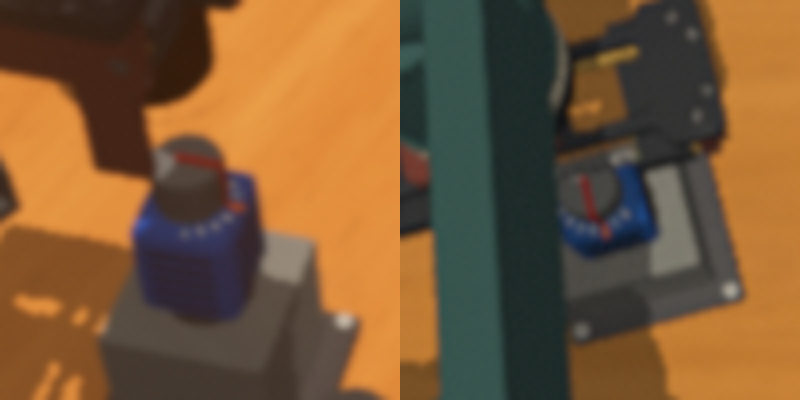

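Both views show the pointer on the orange mark (side crop (232,195) to (238,207); top crop pointer end (600,222), mark (603,232)). The sleeve is at 4. Next I grip the handle.

Emit:
send_rows:
  plan:
    - [[0,0,0.025],0]
    - [[0,0,0.025],0]
    - [[0,0,0.025],0]
    - [[0,0,0.025],0]
    - [[0,0,0.012],0]

```text
clock: 7.4
tcp_pos: [0.6232, 0.1667, 0.0957]
tcp_rot: [-3.141, 0.003, 0.258]
contact_force: [-1.0, 0.9, -0.5]
gripper_width: 0.0876
grip_force: 0.0
```

Emit:
send_rows:
  plan:
    - [[0,0,0],0]
    - [[0,0,0],0]
    - [[0,0,0],0]
    - [[0,0,0],0]
    - [[0,0,0],0]
  gripper: 1
  grip_force: 20

```text
clock: 7.9
tcp_pos: [0.6252, 0.1671, 0.0987]
tcp_rot: [3.142, -0.002, 0.255]
contact_force: [-0.2, -0.7, -0.5]
gripper_width: 0.0513
grip_force: 0.0
```

Emit:
send_rows:
  plan:
    - [[0,0,0],0]
    - [[0,0,0],0]
    - [[0,0,0],0]
    - [[0,0,0],0]
    - [[0,0,0],0]

```text
clock: 8.4
tcp_pos: [0.625, 0.1672, 0.0985]
tcp_rot: [-3.141, -0.001, 0.255]
contact_force: [-1.1, 1.4, 7.0]
gripper_width: 0.0463
grip_force: 19.8
```

Emit:
send_rows:
  plan:
    - [[0,0,-0.01],0]
    - [[0,0,-0.02],0]
    - [[0,0,-0.02],0]
    - [[0,0,-0.02],0]
    - [[0,0,-0.02],0]

```text
clock: 8.9
tcp_pos: [0.6237, 0.1666, 0.1881]
tcp_rot: [-3.142, 0.002, 0.255]
contact_force: [0.2, 0.1, -3.3]
gripper_width: 0.0461
grip_force: 20.0
```

Emit:
send_rows:
  plan:
    - [[0,0,-0.01],0]
    - [[0,0,0],0]
    - [[0,0,0],0]
    - [[0,0,0],0]
    - [[0,0,0],0]

```text
clock: 9.4
tcp_pos: [0.6238, 0.1668, 0.1964]
tcp_rot: [-3.141, 0.002, 0.255]
contact_force: [-0.0, 0.2, -2.9]
gripper_width: 0.0462
grip_force: 20.0
```

```bash
python3 - <<'E'
from h import *
i=get_image("side");t=get_image("top")
a=np.hstack([cv2.resize(x[y:y+120,u:u+120],(400,400),interpolation=cv2.INTER_CUBIC) for x,u,y in((i,185,220),(t,175,165))])
cv2.imwrite("pics/lift.png",a[:,:,::-1])
E
```

```text
(no output)
```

View pics/lift.png

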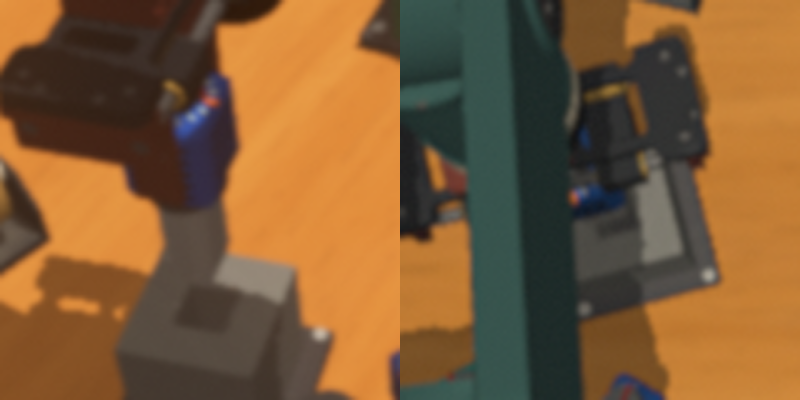

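The driver hangs clear above the stand: the barrel is free in the side crop at (195,235), with the stand top below it. The rows can't tilt the tool, so I'll lower about 7 mm of the tip back into the hole mouth and lean the driver over by pivoting it between the pads.

Emit:
send_rows:
  plan:
    - [[0,0,0.015],0]
    - [[0,0,0.015],0]
    - [[0,0,0],0]
    - [[-0.003,0,0],0]
    - [[-0.0035,0,0],0]
  grip_force: 12

```text
clock: 10.0
tcp_pos: [0.6186, 0.1653, 0.1684]
tcp_rot: [-3.142, -0.001, 0.255]
contact_force: [-0.6, -0.4, -2.3]
gripper_width: 0.0463
grip_force: 12.0
```

Emit:
send_rows:
  plan:
    - [[-0.005,0,0],0]
    - [[-0.005,0,0],0]
    - [[-0.0055,0,0],0]
    - [[-0.0055,0,0.001],0]
    - [[0,0,0],0]

```text
clock: 10.5
tcp_pos: [0.5972, 0.1598, 0.167]
tcp_rot: [-3.142, 0.0, 0.255]
contact_force: [0.2, 0.7, -1.8]
gripper_width: 0.0461
grip_force: 12.0
```

```bash
python3 - <<'E'
from h import *
i=get_image("side");t=get_image("top")
a=np.hstack([cv2.resize(x[y:y+120,u:u+120],(400,400),interpolation=cv2.INTER_CUBIC) for x,u,y in((i,185,220),(t,175,165))])
cv2.imwrite("pics/lean1.png",a[:,:,::-1])
E
```

```text
(no output)
```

View pics/lean1.png

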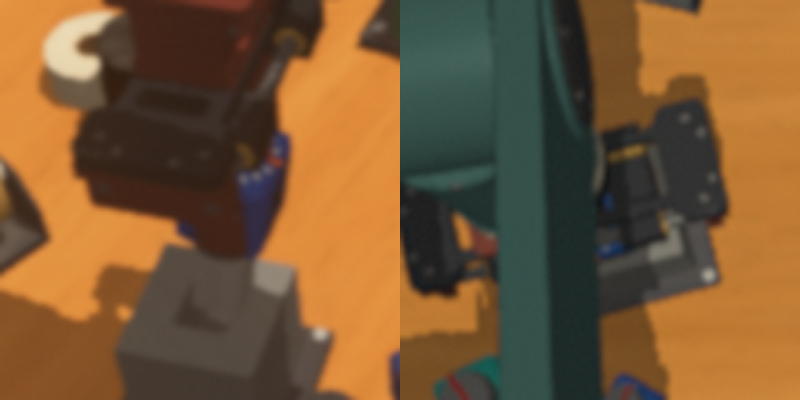

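The driver is leaning about its grip: the tip is held in the hole at crop (205,310) and the handle leans towards the robot (right crop side). I carry on along the arc.

Emit:
send_rows:
  plan:
    - [[-0.005,0,0.002],0]
    - [[-0.005,0,0.0015],0]
    - [[-0.005,0,0.0015],0]
    - [[-0.005,0,0.0015],0]
    - [[0,0,0],0]

```text
clock: 11.1
tcp_pos: [0.5773, 0.1547, 0.1598]
tcp_rot: [-3.141, 0.002, 0.255]
contact_force: [1.0, -0.4, -2.5]
gripper_width: 0.0462
grip_force: 12.0
```

Emit:
send_rows:
  plan:
    - [[-0.005,0,0.002],0]
    - [[-0.005,0,0.002],0]
    - [[-0.005,0,0.0025],0]
    - [[-0.004,0,0.0025],0]
    - [[-0.0045,0,0.0025],0]

```text
clock: 11.6
tcp_pos: [0.5554, 0.1489, 0.1485]
tcp_rot: [-3.141, 0.0, 0.255]
contact_force: [0.9, -0.6, -0.2]
gripper_width: 0.0458
grip_force: 12.0
```

Emit:
send_rows:
  plan:
    - [[0,0,0],0]
    - [[0,0,0],0]
    - [[0,0,0],0]
    - [[0,0,0],0]
    - [[0,0,0],0]
  grip_force: 40

```text
clock: 12.1
tcp_pos: [0.5555, 0.1489, 0.1485]
tcp_rot: [-3.141, 0.001, 0.255]
contact_force: [0.7, 0.2, -1.5]
gripper_width: 0.0459
grip_force: 40.0
```

Emit:
send_rows:
  plan:
    - [[0.001,0,-0.01],0]
    - [[0.005,0,-0.015],0]
    - [[0,0,-0.02],0]
    - [[0,0,-0.04],0]
    - [[0,0,-0.04],0]

```text
clock: 12.6
tcp_pos: [0.5604, 0.1504, 0.2746]
tcp_rot: [-3.141, 0.003, 0.255]
contact_force: [1.1, 0.5, -2.6]
gripper_width: 0.0457
grip_force: 40.0
```

Emit:
send_rows:
  plan:
    - [[-0.0141,0.0327,0],0]
    - [[-0.0141,0.0327,0],0]
    - [[-0.0141,0.0327,0],0]
    - [[-0.0141,0.0327,0],0]
    - [[-0.0141,0.0327,0],0]

```text
clock: 13.1
tcp_pos: [0.5338, -0.0266, 0.2741]
tcp_rot: [-3.141, 0.001, 0.256]
contact_force: [0.7, -0.8, -3.1]
gripper_width: 0.0458
grip_force: 40.0
```

Emit:
send_rows:
  plan:
    - [[-0.0141,0.0327,0],0]
    - [[-0.0141,0.0327,0],0]
    - [[-0.0141,0.0327,0],0]
    - [[-0.0141,0.0327,0],0]
    - [[-0.0141,0.0327,0],0]

```text
clock: 13.6
tcp_pos: [0.507, -0.2026, 0.2741]
tcp_rot: [-3.141, 0.0, 0.255]
contact_force: [0.7, -0.0, -2.3]
gripper_width: 0.0457
grip_force: 40.0
```

Emit:
send_rows:
  plan:
    - [[0,0,0],4]
    - [[0,0,0],3.9]
    - [[0,0,0],0]
    - [[0,0,0],0]
    - [[0,0,0],0]

```text
clock: 14.1
tcp_pos: [0.5077, -0.2011, 0.2738]
tcp_rot: [-3.141, 0.0, 0.119]
contact_force: [-0.2, 0.6, -2.6]
gripper_width: 0.0461
grip_force: 40.0
```

```bash
python3 - <<'E'
from h import *
i=get_image("side");t=get_image("top")
cv2.imwrite("pics/s1.png",i[:,:,::-1]);cv2.imwrite("pics/t1.png",t[:,:,::-1])
a=np.hstack([cv2.resize(x[y:y+150,u:u+100],(400,600),interpolation=cv2.INTER_CUBIC) for x,u,y in((i,300,100),(t,350,170))])
cv2.imwrite("pics/pre.png",a[:,:,::-1])
print(manip.state()["tcp_pos"],manip.state()["tcp_rot"])
E
```

```text
[ 0.50777625 -0.20115879  0.27375278] [-3.14146357e+00  9.86649956e-05  1.18687787e-01]
```

View pics/pre.png

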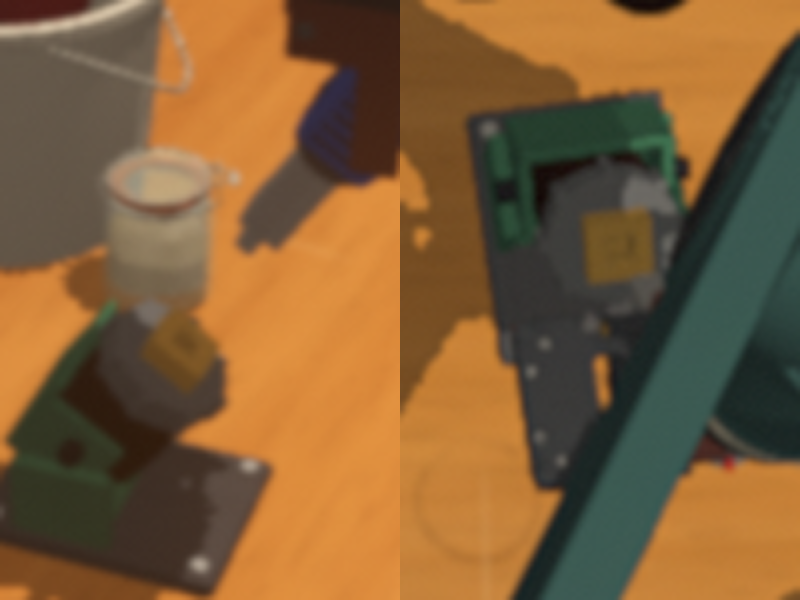

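Side crop: the driver leans with its tip end near (245,244), the barrel's lower end near (261,231) and the barrel at the flange near (319,165). Brass socket is at (186,340). In the top view the arm hides most of the driver; something like its tip shows at (598,325).

```bash
cat > tip.py <<'E'
from h import *
def onplane(p,P,n):
    o,d=ray("side",p);return o+d*((P-o)@n)/(d@n)
def ang(a,b,yaw):
    d=b-a;return np.degrees(np.arctan2(-d[:2]@[np.cos(yaw),np.sin(yaw)],d[2]))
E
python3 - <<'E'
from tip import *
np.set_printoptions(precision=4,suppress=True)
yaw=.1187;P=np.array([.5078,-.2012,.2738+.0187]);n=np.array([np.sin(yaw),-np.cos(yaw),0])
f=lambda a:[(a[0]+.5)/4-.5+300,(a[1]+.5)/4-.5+100]
T,B,F=[onplane(f(a),P,n) for a in((245,244),(261,231),(319,165))]
print(T,B,F);print("dist tip-P",np.linalg.norm(T-P),"ang T-P",ang(T,P,yaw),"T-F",ang(T,F,yaw),"B-P",ang(B,P,yaw))
E=P-.112*np.array([-.5646*np.cos(yaw),-.5646*np.sin(yaw),.8253]);print("exp",E,(proj("side",E)-[300,100])*4,proj("top",E),(proj("top",E)-[350,170])*4+[400,0],"P",(proj("side",P)-[300,100])*4)
E
```

```text
[ 0.5735 -0.1934  0.2019] [ 0.5656 -0.1943  0.2117] [ 0.5389 -0.1975  0.256 ]
dist tip-P 0.11218867171232598 ang T-P 36.14977566867746 T-F 32.82156835541208 B-P 35.7480192184661
exp [ 0.5706 -0.1937  0.2001] [[248.801 246.677]] [[412.128  242.7296]] [[648.5122 290.9184]] P [[387.8327 108.5286]]
```

Emit:
send_rows:
  plan:
    - [[0.004,0.0005,0.012],0]
    - [[0.004,0.0005,0.012],0]
    - [[0.004,0.0005,0.012],0]
    - [[0.004,0.0005,0.01],0]
    - [[0,0,0.004],0]

```text
clock: 14.7
tcp_pos: [0.5237, -0.2012, 0.2216]
tcp_rot: [-3.14, 0.002, 0.118]
contact_force: [-0.1, 0.4, -2.4]
gripper_width: 0.0454
grip_force: 40.0
```

Emit:
send_rows:
  plan:
    - [[0,0,0],0]
    - [[0,0,0],0]
    - [[0,0,0],0]
    - [[0,0,0],0]
    - [[0,0,0],0]

```text
clock: 15.2
tcp_pos: [0.5241, -0.2017, 0.2241]
tcp_rot: [3.141, -0.001, 0.117]
contact_force: [0.1, 0.3, -2.2]
gripper_width: 0.0461
grip_force: 40.0
```

```bash
python3 - <<'E'
from h import *
i=get_image("side");t=get_image("top")
a=np.hstack([cv2.resize(x[y:y+100,u:u+100],(400,400),interpolation=cv2.INTER_CUBIC) for x,u,y in((i,305,120),(t,350,170))])
cv2.imwrite("pics/end.png",a[:,:,::-1])
print(manip.state()["tcp_pos"],manip.state()["tcp_rot"])
E
```

```text
[ 0.52398859 -0.20168351  0.22395494] [ 3.14139474e+00 -4.21878839e-04  1.17278713e-01]
```

View pics/end.png

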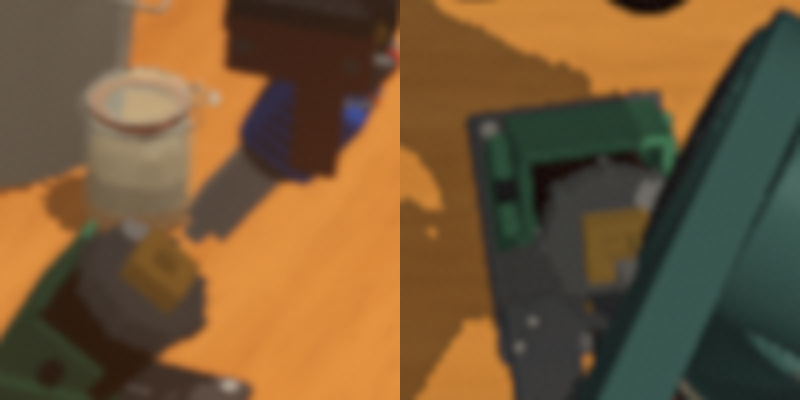

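Side crop: tip end near (194,236), socket at (165,262). In the top crop the tip shows at about (626,270) and the socket is at about (621,247).

```bash
python3 - <<'E'
from tip import *
np.set_printoptions(precision=4,suppress=True)
s=manip.state();yaw=s["tcp_rot"][2];P=s["tcp_pos"]+[0,0,.0187];n=np.array([np.sin(yaw),-np.cos(yaw),0])
f=lambda a:[(a[0]+.5)/4-.5+305,(a[1]+.5)/4-.5+120]; g=lambda a:[(a[0]-399.5)/4-.5+350,(a[1]+.5)/4-.5+170]
T=onplane(f((194,236)),P,n);S2,e=tri(f((165,262)),g((621,247)));T2,e2=tri(f((194,236)),g((626,270)))
print(T,"tri",T2,e2,"socket",S2,e,np.linalg.norm(T-P),ang(T,P,yaw))
c=.1170;z=np.array([-.5646*np.cos(c),-.5646*np.sin(c),.8253]);y=np.array([-np.sin(c),np.cos(c),0]);x=np.cross(y,z)
for S in(np.array([.6041,-.1906,.1304]),S2,):
  for t in(T,T2): print([(t-S)@v for v in(x,y,z)])
E
```

```text
[ 0.5891 -0.194   0.151 ] tri [ 0.5882 -0.1893  0.1546] 0.0021505814701313908 socket [ 0.6046 -0.1903  0.131 ] 0.0013778683071533104 0.11269888310398499 35.57899330748677
[np.float64(-0.0009878298237802332), np.float64(-0.0016377972542087132), np.float64(0.02562810905925568)]
[np.float64(0.0007347389916489326), np.float64(0.0031609150763069805), np.float64(0.028789161286254836)]
[np.float64(-0.001751530180054708), np.float64(-0.0018301116791062846), np.float64(0.02545693677246333)]
[np.float64(-2.8961364625545594e-05), np.float64(0.002968600651409409), np.float64(0.028617988999462482)]
```

The tip is about 26 mm in front of the socket, within 3 mm of its axis laterally and about 1° off its direction. It's steady, so I hand in.

```bash
python3 -c "
from rig import manip
print(manip.finish_job())"
```

```text
the job is handed in; nothing more can be done
None
```

The job is handed in: the sleeve was set at 4 in the stand, and the driver is held steady in line with the jar's axis (about 1° off), its tip about 26 mm short of the socket and within about 3 mm of its axis; the verdict was not shown, and I last looked at the sleeve pointer before drawing the driver out.

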